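# Open the pressure cooker and hold its lid level over the pot

## Task

The pressure cooker has cooled and vented: open it. Holding the lid by its black bar handle, turn it anticlockwise (seen from above) on the pot until the red pointer on its edge faces the white mark on the pot's handle, then lift it straight up, level all the way, and finish while holding it still and level about 10 cm above where it sat, centred over the pot so that drips fall back in. Leave the pot standing where it is and do not disturb the things around it.

Things in the scene. Friction and masses are not known exactly. Their poses are not given: they have to be found in the camera images.
- pressure_cooker: loose steel pot, 1.9 kg, 118 mm high, 203 mm wide, black side handles at its own -x and +x (295 mm over both); origin at the centre of its underside, z up. Lugs in the lid's skirt hold under flanges on the pot's rim (2 mm play); the lid lifts off only within about 6 degrees of the pointer facing the mark. Turned some 6 degrees past the mark it meets a stop and still lifts off
- open_mark (a point): white mark, a 6 mm wide line on top of the black tongue in the pot's side handle at its own -x; the point lies 118 mm from the pot's axis, 92 mm above the bench, below the lid's edge; axes are the pot's
- cooker_lid: loose steel lid on the pot, 231 mm wide, about 0.7 kg, balanced about its axis; origin on its axis at the lower edge of its 22 mm skirt, 98 mm above the bench when seated; z up. It starts 0.6 to 1.05 rad clockwise of the open position (locked); at the open position its axes are parallel to the pot's. Turning it takes under 1 N m
- lid_grip (a point): centre of the lid's black bar handle, 22 mm wide (lid x), 104 mm long (lid y), 20 mm thick, on two 12 mm posts 76 mm apart under it; on the lid's axis 76 mm above the lid's origin, 174 mm above the bench when seated; the dome is 36 mm below. Axes are the lid's: the bar runs along y and is pinched across x
- lid_pointer (a point): tip of the small red triangular pointer at the lid's edge, at the lid's own -x, 118.5 mm from its axis; 125 mm above the bench when seated; axes are the lid's
- peeler: black-handled vegetable peeler, 170 mm long, lying flat, a bystander; origin at the centre of the underside
- tongs: steel tongs, 357 mm long, lying flat, a bystander; origin at the centre of the underside
- spoon: steel spoon, 199 mm long, lying flat, a bystander; origin at the centre of the underside
- thermometer: dial probe thermometer, 188 mm long, lying flat, a bystander; origin at the centre of the underside

How it is judged:
By the outcome, as a careful person would: the job done as asked, in the order asked, and still so for the second after the job is handed in, while the arm keeps its last pose, push and grip.
It also fails if it takes over 40 s, if anything falls off the work surface, if the arm or the gripper's body presses on something with over 40 N, if the wrist force passes 120 N, or if a joint passes its speed limit or range.

## Robot

A 6-joint arm with a two-finger parallel gripper is mounted at the origin on a cart in front of the work surface, level with it; the furniture and walls round the work are solid. World frame = base frame: x ahead of the robot, y to its left, z up, the work surface at z = 0. Lengths are in m, angles in rad, forces in N, time in s.
With the tool pointing down it reaches from about 0.375 to 0.9 m from the base axis. Payload 3.1 kg.
Tool frame: the origin (TCP) lies midway between the tips of the shut fingers; the grasp point (between the pads) lies 19 mm behind it (manip.grasp_offset is the distance from the TCP to the grasp point, in m); z points along the fingers, y is the line along which they close (so a half turn about z gives the same grasp; the last joint's range is limited). The gripper opens to 85 mm and grips with 20 to 120 N. Pads are 22 mm wide; open, the fingers measure 114 mm over their backs; the gripper's body (76 mm by 85 mm) begins 54 mm behind the grasp point. The pads swing forward as they close: fully open they stand 13 mm farther back than shut.
Start: joints at [-1.367, 0.527, 1.433, -0, 1.181, -0.178], TCP at [0.233, -0.58, 0.231] pointing down, gripper open.
Joint ranges: [-3.08, 3.08], [-0.75, 2.2], [0.22, 2.44], [-1.43, 4.57], [0, 2.65], [-2.85, 2.85]. Speed limits (rad/s): [2.79, 2.79, 3.14, 3.14, 3.14, 3.14].

## Interface

Orientations are given as a unit quaternion [x, y, z, w].
In Python, from station import sensors, cams, order, manip gives the robot as it stands.
- The arm moves only by the tool move_arm, never from a script. Its argument "targets" is a list of rows, each an object of numbers: "dx", "dy", "dz": the shift along the world's x, y, z normalised to -1 to 1, where 1 is 25 mm; "rx", "ry", "rz": the turn, a rotation vector about the world's x, y, z normalised to -1 to 1, where 1 is 30 degrees. A call has exactly 10 rows; each row shifts and turns the commanded pose from where the row before left it; what a row does not reach is not made up. A row lasts 1/8 s, in which the tool goes at most 62.5 mm and 10.7 degrees, less where a joint would pass 70% of its speed; a pose out of reach is approached as far as the arm can. A call with a number of a shift or a turn outside -1 to 1 is refused whole. A call with a gripper value outside its range is refused whole. "claw" is the opening in per cent of the stroke, from 0 (shut) to 100 (fully open), set as the call begins (left out, the last holds). The fingers move at their own pace and stop on an object; "newtons" is the grip in N (left out, the last holds). Time passes only in rows, so rows that do not move let the fingers close, or fill a call up. It gives the time, the measured TCP pose, the force, the opening and the grip force at its end, in the units of the state.
- sensors.sense(): the state, without advancing time (a new reading comes with each control period).
- cams.snapshot(name): name is "scene" or "top"; returns the picture (384x512x3 uint8, red, green, blue); there is no depth.
- cams.camera_model(name): a dict with "fx", "fy", "cx", "cy" (pixels), "distortion" ([k1, k2, p1, p2, k3] as OpenCV has them; the pictures are not rectified), "extrinsics" (4x4, takes a point from world to camera coordinates). Camera axes: x right, y down, z forward; pixel columns grow to the right and rows downward; lengths in m; the calibration is good to about 2 mm. A picture is of the moment at which its call begins. camera_model takes no time and is no camera call.
- order.sign_off(): hands the job in; it is judged then, once.
The state is a dict: "t": time; "q": joint angles; "qd": joint speeds; "tau": joint torques, N m; "tcp_pos": TCP position; "tool_rot": TCP orientation; "force": force on the tool from outside, world axes, zero at the start; "ft_torque": the same for the moment, N m; "finger_gap": opening from 0.0 (shut) to 1.0 (fully open); "gripper_force": force on a finger pad.
Only numpy, scipy, OpenCV 4.12 (cv2) and the standard library are available. Lean on these libraries where they do the work, as an engineer would, in place of code of your own. Each camera call takes 0.05 s, during which the arm holds its last target. There are 200 camera calls.

## Working session

There is one attempt and no reset: what is moved stays moved. The work goes in short steps, Python scripts to look and compute and a tool call to move; the robot and the scene stay as the last step left them, time stands still between calls to the robot, and variables do not carry over. Pictures are saved under pics/ and viewed, at most 10 in all, crops included, and the job is handed in when it is done.

Besides the shell and the picture viewer there is one more tool, called after "Request:" by a JSON object that holds its "fn" and its "kwargs". move_arm: Moves the arm, as the interface text tells. Scaled input: -1 to 1 covers 25 mm each way for a shift and 30 degrees each way for a turn. Its arguments: {"type":"object","properties":{"targets":{"type":"array"},"claw":{"type":"number"},"newtons":{"type":"number"}},"required":["targets"]}

```bash
mkdir -p pics; python3 - <<'E'
from station import sensors,cams,manip
import cv2
for n in("scene","top"):
    cv2.imwrite(f"pics/{n}0.png",cams.snapshot(n)[:,:,::-1]); m=cams.camera_model(n); print(n,m)
s=sensors.sense();print(s['t'],s['tcp_pos'],s['tool_rot'],manip.grasp_offset)
E
```

```text
scene {'fx': 461.6527457749051, 'fy': 461.6527457749051, 'cx': 256.59488062960094, 'cy': 198.4030236478034, 'distortion': array([-0.05868309,  0.        ,  0.        ,  0.        ,  0.        ]), 'extrinsics': array([[ 0.15686717,  0.98734324,  0.02336705, -0.06805096],
       [ 0.56315369, -0.06998608, -0.82338318, -0.18507205],
       [-0.81132645,  0.14232103, -0.56700451,  2.19204201],
       [ 0.        ,  0.        ,  0.        ,  1.        ]])}
top {'fx': 385.01388216486066, 'fy': 385.01388216486066, 'cx': 254.75092796906753, 'cy': 189.67846010343936, 'distortion': array([-0.04469395,  0.        ,  0.        ,  0.        ,  0.        ]), 'extrinsics': array([[-0.01105825, -0.99989332,  0.00954254, -0.02239716],
       [-0.99619148,  0.01019088, -0.08659495,  0.53466261],
       [ 0.08648847, -0.01046379, -0.9961979 ,  1.37939312],
       [ 0.        ,  0.        ,  0.        ,  1.        ]])}
0.1 [ 0.23277208 -0.57936143  0.23043792] [ 9.81834526e-01  1.89736766e-01 -3.61177657e-06 -9.61345256e-04] 0.0187
```

View pics/scene0.png

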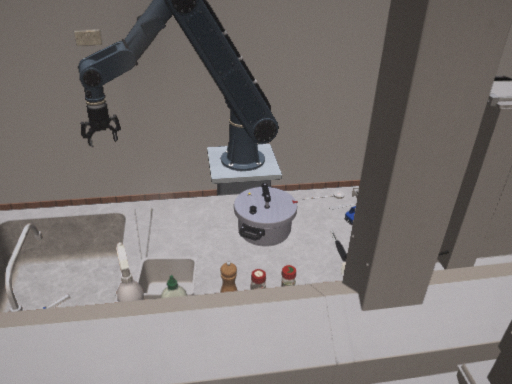

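View pics/top0.png

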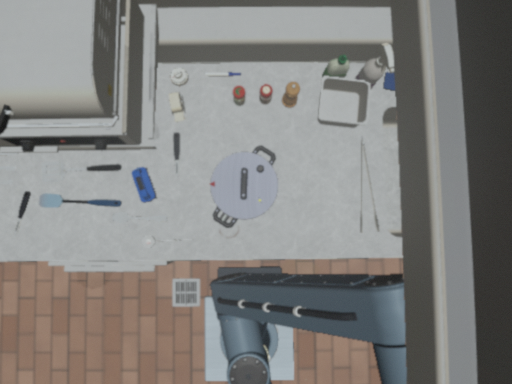

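The top view shows the lid centred near (244,185), with the red pointer at (212,184) and the bar running vertically in the image. The pot handles are at (263,155) and (225,218). I'll enlarge this area to measure it.

```bash
cat > h.py <<'E'
import numpy as np,cv2
from station import cams
def ray(name,px,z):
    m=cams.camera_model(name);K=np.array([[m['fx'],0,m['cx']],[0,m['fy'],m['cy']],[0,0,1]])
    u=cv2.undistortPoints(np.array([[px]],float),K,np.array(m['distortion']))[0,0]
    E=m['extrinsics'];R,t=E[:3,:3],E[:3,3];c=-R.T@t;d=R.T@np.array([u[0],u[1],1]);return c+d*(z-c[2])/d[2]
def proj(name,p):
    m=cams.camera_model(name);K=np.array([[m['fx'],0,m['cx']],[0,m['fy'],m['cy']],[0,0,1]])
    E=m['extrinsics'];return cv2.projectPoints(np.array(p,float).reshape(-1,1,3),cv2.Rodrigues(E[:3,:3])[0],E[:3,3],K,np.array(m['distortion']))[0][:,0]
E
python3 - <<'E'
import cv2,numpy as np
from h import *
a=cv2.imread('pics/top0.png')[135:235,190:300];b=cv2.imread('pics/scene0.png')[175:250,220:310]
A=cv2.resize(a,None,fx=6,fy=6,interpolation=cv2.INTER_CUBIC)
cv2.imwrite('pics/top0c.png',A)
B=cv2.resize(b,None,fx=8,fy=8,interpolation=cv2.INTER_CUBIC);cv2.imwrite('pics/scene0c.png',B)
t=cv2.imread('pics/top0.png').astype(int)
r=(t[:,:,2]-np.maximum(t[:,:,1],t[:,:,0])>40);ys,xs=np.nonzero(r[150:220,200:290]);print('red',np.c_[xs+200,ys+150].tolist())
E
```

```text
red [[212, 183], [213, 183], [211, 184], [212, 184], [213, 184]]
```

View pics/top0c.png

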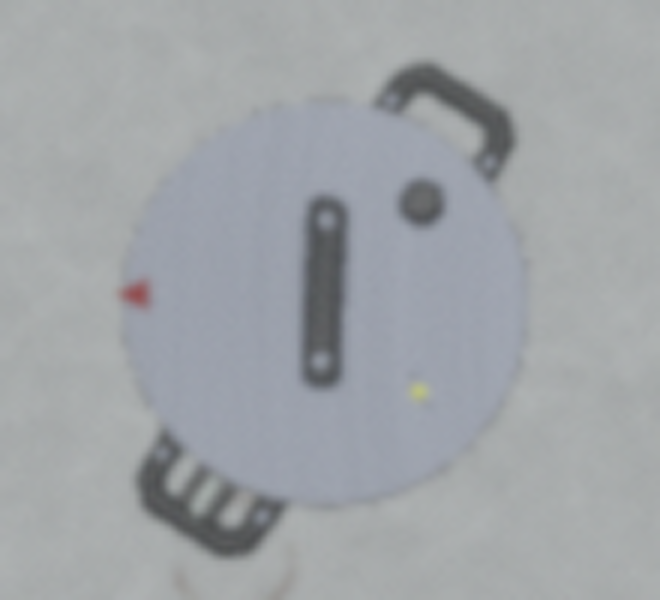

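View pics/scene0c.png

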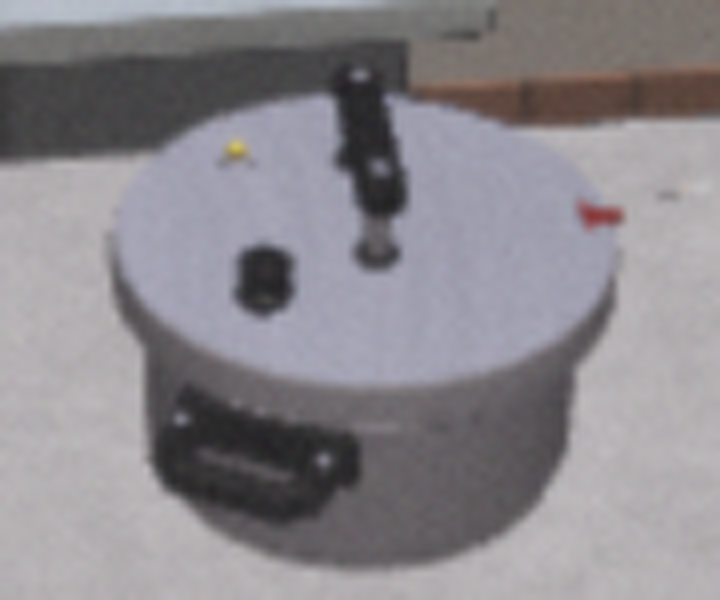

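The crops show the bar centre near (324,292), the pointer tip at (119,293), and the tongued handle (the pot's -x side) at the lower left, with the other handle at the upper right. Next I'll turn these into positions.

```bash
python3 - <<'E'
from h import *
f=lambda X,Y,z:ray('top',((X+.5)/6-.5+190,(Y+.5)/6-.5+135),z)
g=lambda X,Y,z:ray('scene',((X+.5)/8-.5+220,(Y+.5)/8-.5+175),z)
b1=f(326,197,.184);b2=f(321,387,.184);c=(b1+b2)/2
print('bar',b1,b2,c,np.linalg.norm(b1-b2),'ang',np.degrees(np.arctan2(*(b1-b2)[[1,0]])))
p=f(119,293,.125);print('ptr',p)
# rim fit circle at z~.12: left 122,right 526, top 97,bottom 508
L,R,T,B=[f(*q,.112) for q in((122,300),(526,300),(324,97),(324,508))];print('rim',(L+R)/2,(T+B)/2,np.linalg.norm(L-R),np.linalg.norm(T-B))
hm=f(187,517,.09);hp=f(472,98,.09);print('handles',hm,hp,np.linalg.norm(hm-hp),(hm+hp)/2)
C=((L+R)/2)[:2]; C=np.array([((T+B)/2)[0],C[1]])
a=lambda v:np.degrees(np.arctan2(v[1],v[0]))
print('C',C,'ptr ang',a(p[:2]-C),np.linalg.norm(p[:2]-C),'mark ang',a((hm-hp)[:2]))
e1=g(357,75,.184);e2=g(383,190,.184);print('scene bar',e1,e2,(e1+e2)/2)
print('scene ptr',g(622,214,.125))
# parallel lines of tongue
for q in((160,455),(265,517),(397,98),(487,163)):print(f(*q,.09))
E
```

```text
bar [0.59320297 0.00790557 0.184     ] [0.49046123 0.01146745 0.184     ] [0.5418321  0.00968651 0.184     ] 0.10280345895035621 ang -1.985551793693716
ptr [0.54838336 0.12602828 0.125     ]
rim [0.54455365 0.01073222 0.112     ] [0.54404584 0.01080729 0.112     ] 0.22999320680512952 0.23514388758203644
handles [0.42237958 0.09091537 0.09      ] [ 0.66440344 -0.07618007  0.09      ] 0.29410276152402426 [0.54339151 0.00736765 0.09      ]
C [0.54404584 0.01073222] ptr ang 87.84550561373364 0.1153776216266153 mark ang 145.37845355961966
scene bar [0.50574055 0.01218958 0.184     ] [0.59805838 0.00769705 0.184     ] [0.55189946 0.00994332 0.184     ]
scene ptr [0.54663322 0.13071507 0.125     ]
[0.4581119  0.10630665 0.09      ]
[0.42191014 0.04614554 0.09      ]
[ 0.66480108 -0.03239173  0.09      ]
[ 0.62597094 -0.08436771  0.09      ]
```

Request:
{"fn": "move_arm", "kwargs": {"targets": [{"dx":0.41,"dy":0.79,"dz":0.12,"rz":-0.027},{"dx":0.41,"dy":0.79,"dz":0.12,"rz":-0.027},{"dx":0.41,"dy":0.79,"dz":0.12,"rz":-0.027},{"dx":0.41,"dy":0.79,"dz":0.12,"rz":-0.027},{"dx":0.41,"dy":0.79,"dz":0.12,"rz":-0.027},{"dx":0.41,"dy":0.79,"dz":0.12,"rz":-0.027},{"dx":0.41,"dy":0.79,"dz":0.12,"rz":-0.027},{"dx":0.41,"dy":0.79,"dz":0.12,"rz":-0.027},{"dx":0.41,"dy":0.79,"dz":0.12,"rz":-0.027},{"dx":0.41,"dy":0.79,"dz":0.12,"rz":-0.027}], "claw": 70}}

```text
schema error: expected keys dx, dy, dz, rx, ry, rz
```

Request:
{"fn": "move_arm", "kwargs": {"targets": [{"dx":0.41,"dy":0.79,"rz":-0.027},{"dx":0.41,"dy":0.79,"rz":-0.027},{"dx":0.41,"dy":0.79,"rz":-0.027},{"dx":0.41,"dy":0.79,"rz":-0.027},{"dx":0.41,"dy":0.79,"rz":-0.027},{"dx":0.41,"dy":0.79,"rz":-0.027},{"dx":0.41,"dy":0.79,"rz":-0.027},{"dx":0.41,"dy":0.79,"rz":-0.027},{"dx":0.41,"dy":0.79,"rz":-0.027},{"dx":0.41,"dy":0.79,"rz":-0.027}]}}

```text
schema error: expected keys dx, dy, dz, rx, ry, rz
```

Request:
{"fn": "move_arm", "kwargs": {"targets": [{"dx":0.41,"dy":0.79,"rz":-0.027},{"dx":0.41,"dy":0.79,"rz":-0.027},{"dx":0.41,"dy":0.79,"rz":-0.027},{"dx":0.41,"dy":0.79,"rz":-0.027},{"dx":0.41,"dy":0.79,"rz":-0.027},{"dx":0.41,"dy":0.79,"rz":-0.027},{"dx":0.41,"dy":0.79,"rz":-0.027},{"dx":0.41,"dy":0.79,"rz":-0.027},{"dx":0.41,"dy":0.79,"rz":-0.027},{"dx":0.2,"dy":0.4}]}}

```text
schema error: expected keys dx, dy, dz, rx, ry, rz
```

```bash
python3 - <<'E'
from h import *
from station import sensors
s=sensors.sense();print(s['t'],s['tcp_pos'],s['tool_rot'],s['finger_gap'],s['force'],s['q'])
from scipy.spatial.transform import Rotation as R
y=R.from_quat(s['tool_rot']).as_matrix()[:,1];print(np.degrees(np.arctan2(y[1],y[0])))
cv2.imwrite('pics/s1.png',cv2.resize(cams.snapshot('scene')[150:250,215:315,::-1],None,fx=6,fy=6,interpolation=2))
E
```

```text
0.1 [ 0.23277208 -0.57936143  0.23043792] [ 9.81834526e-01  1.89736766e-01 -3.61177657e-06 -9.61345256e-04] 1.003845505829921 [-0.23914978 -0.0072592   0.33590205] [-1.36749819e+00  5.28374492e-01  1.43375138e+00  1.79708493e-05
  1.18138942e+00 -1.78496956e-01]
-68.12512529129803
```

View pics/s1.png

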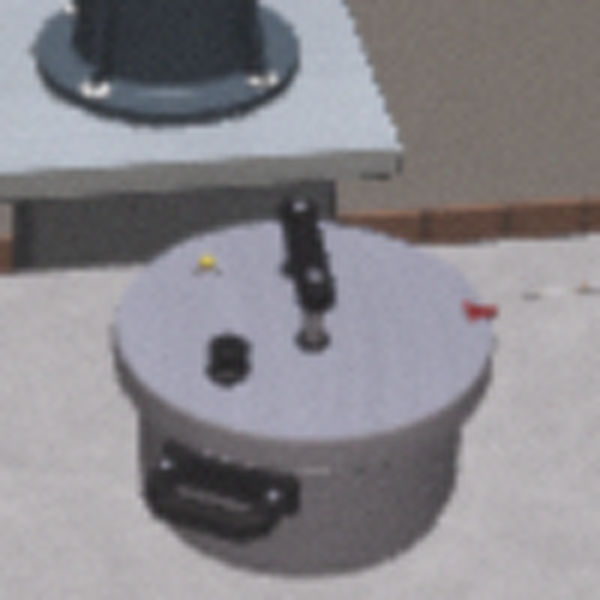

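The arm has not moved: the picture is the same as before, with the bar at (305,255) in the crop. Each row needs all six keys, so I'll resend.

Request:
{"fn": "move_arm", "kwargs": {"targets": [{"dx":0.41,"dy":0.79,"dz":0.12,"rx":0,"ry":0,"rz":-0.027},{"dx":0.41,"dy":0.79,"dz":0.12,"rx":0,"ry":0,"rz":-0.027},{"dx":0.41,"dy":0.79,"dz":0.12,"rx":0,"ry":0,"rz":-0.027},{"dx":0.41,"dy":0.79,"dz":0.12,"rx":0,"ry":0,"rz":-0.027},{"dx":0.41,"dy":0.79,"dz":0.12,"rx":0,"ry":0,"rz":-0.027},{"dx":0.41,"dy":0.79,"dz":0.12,"rx":0,"ry":0,"rz":-0.027},{"dx":0.41,"dy":0.79,"dz":0.12,"rx":0,"ry":0,"rz":-0.027},{"dx":0.41,"dy":0.79,"dz":0.12,"rx":0,"ry":0,"rz":-0.027},{"dx":0.41,"dy":0.79,"dz":0.12,"rx":0,"ry":0,"rz":-0.027},{"dx":0.41,"dy":0.79,"dz":0.12,"rx":0,"ry":0,"rz":-0.027}], "claw": 70}}

```text
t: 1.4
tcp_pos: [0.3356, -0.3816, 0.2612]
tool_rot: [0.993, 0.12, -0.0, -0.0]
force: [0.4, 0.2, -0.1]
finger_gap: 0.696
gripper_force: 0.0
```

Request:
{"fn": "move_arm", "kwargs": {"targets": [{"dx":0.41,"dy":0.79,"dz":0,"rx":0,"ry":0,"rz":-0.027},{"dx":0.41,"dy":0.79,"dz":0,"rx":0,"ry":0,"rz":-0.027},{"dx":0.41,"dy":0.79,"dz":0,"rx":0,"ry":0,"rz":-0.027},{"dx":0.41,"dy":0.79,"dz":0,"rx":0,"ry":0,"rz":-0.027},{"dx":0.41,"dy":0.79,"dz":0,"rx":0,"ry":0,"rz":-0.027},{"dx":0.41,"dy":0.79,"dz":0,"rx":0,"ry":0,"rz":-0.027},{"dx":0.41,"dy":0.79,"dz":0,"rx":0,"ry":0,"rz":-0.027},{"dx":0.41,"dy":0.79,"dz":0,"rx":0,"ry":0,"rz":-0.027},{"dx":0.41,"dy":0.79,"dz":0,"rx":0,"ry":0,"rz":-0.027},{"dx":0.41,"dy":0.79,"dz":0,"rx":0,"ry":0,"rz":-0.027}]}}

```text
t: 2.65
tcp_pos: [0.438, -0.1842, 0.2611]
tool_rot: [0.999, 0.049, -0.0, -0.0]
force: [-0.4, -0.5, -0.4]
finger_gap: 0.7
gripper_force: 0.0
```

Request:
{"fn": "move_arm", "kwargs": {"targets": [{"dx":0.41,"dy":0.79,"dz":0,"rx":0,"ry":0,"rz":-0.027},{"dx":0.41,"dy":0.79,"dz":0,"rx":0,"ry":0,"rz":-0.027},{"dx":0.41,"dy":0.79,"dz":0,"rx":0,"ry":0,"rz":-0.027},{"dx":0.41,"dy":0.79,"dz":0,"rx":0,"ry":0,"rz":-0.027},{"dx":0.41,"dy":0.79,"dz":0,"rx":0,"ry":0,"rz":-0.027},{"dx":0.41,"dy":0.79,"dz":0,"rx":0,"ry":0,"rz":-0.027},{"dx":0.41,"dy":0.79,"dz":0,"rx":0,"ry":0,"rz":-0.027},{"dx":0.41,"dy":0.79,"dz":0,"rx":0,"ry":0,"rz":-0.027},{"dx":0.41,"dy":0.7,"dz":0,"rx":0,"ry":0,"rz":-0.027},{"dx":0,"dy":0,"dz":0,"rx":0,"ry":0,"rz":0}]}}

```text
t: 3.9
tcp_pos: [0.5303, -0.0086, 0.261]
tool_rot: [1.0, -0.013, -0.0, 0.0]
force: [0.0, -0.5, 1.2]
finger_gap: 0.701
gripper_force: 0.0
```

```bash
python3 - <<'E'
from h import *
from station import sensors
s=sensors.sense();print(s['t'],s['tcp_pos'],s['tool_rot'],s['finger_gap'],s['force'],s['q'])
from scipy.spatial.transform import Rotation as R
y=R.from_quat(s['tool_rot']).as_matrix()[:,1];print(np.degrees(np.arctan2(y[1],y[0])))
E
```

```text
3.9 [ 0.53029357 -0.00861032  0.26104637] [ 9.99916902e-01 -1.28900245e-02 -1.88415041e-04  8.07729354e-06] 0.7010622218565019 [ 0.04329605 -0.50854377  1.17302508] [-2.27029899e-01  3.63989949e-01  1.63333919e+00 -1.05281238e-04
  1.14462830e+00  1.36959073e+00]
-91.47712871384083
```

Request:
{"fn": "move_arm", "kwargs": {"targets": [{"dx":0.28,"dy":0.37,"dz":0,"rx":0,"ry":0,"rz":0},{"dx":0.28,"dy":0.37,"dz":0,"rx":0,"ry":0,"rz":-0.017},{"dx":0,"dy":0,"dz":-0.62,"rx":0,"ry":0,"rz":0},{"dx":0,"dy":0,"dz":-0.62,"rx":0,"ry":0,"rz":0},{"dx":0,"dy":0,"dz":-0.62,"rx":0,"ry":0,"rz":0},{"dx":0,"dy":0,"dz":-0.62,"rx":0,"ry":0,"rz":0},{"dx":0,"dy":0,"dz":-0.62,"rx":0,"ry":0,"rz":0},{"dx":0,"dy":0,"dz":-0.62,"rx":0,"ry":0,"rz":0},{"dx":0,"dy":0,"dz":-0.6,"rx":0,"ry":0,"rz":0},{"dx":0,"dy":0,"dz":0,"rx":0,"ry":0,"rz":0}]}}

```text
t: 5.15
tcp_pos: [0.5432, 0.0092, 0.1519]
tool_rot: [1.0, -0.019, -0.001, -0.0]
force: [-0.1, 0.1, 0.0]
finger_gap: 0.701
gripper_force: 0.0
```

```bash
python3 - <<'E'
from h import *
a=cv2.resize(cams.snapshot('scene')[160:260,215:315,::-1],None,fx=6,fy=6,interpolation=2)
cv2.imwrite('pics/s2.png',a)
E
```

```text
(no output)
```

View pics/s2.png

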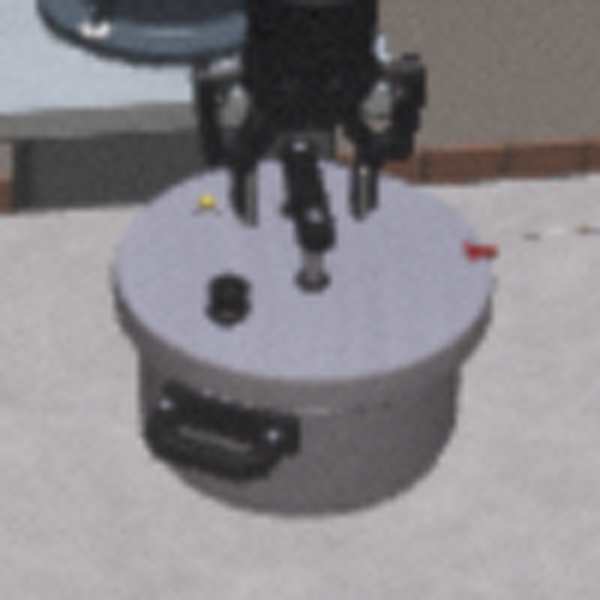

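The fingers straddle the bar evenly, at crop x of about 245 and 365 with the bar at about 303. I'll close on it.

Request:
{"fn": "move_arm", "kwargs": {"targets": [{"dx":0,"dy":0,"dz":0,"rx":0,"ry":0,"rz":0},{"dx":0,"dy":0,"dz":0,"rx":0,"ry":0,"rz":0},{"dx":0,"dy":0,"dz":0,"rx":0,"ry":0,"rz":0},{"dx":0,"dy":0,"dz":0,"rx":0,"ry":0,"rz":0},{"dx":0,"dy":0,"dz":0,"rx":0,"ry":0,"rz":0},{"dx":0,"dy":0,"dz":0,"rx":0,"ry":0,"rz":0},{"dx":0,"dy":0,"dz":0,"rx":0,"ry":0,"rz":0},{"dx":0,"dy":0,"dz":0,"rx":0,"ry":0,"rz":0},{"dx":0,"dy":0,"dz":0,"rx":0,"ry":0,"rz":0},{"dx":0,"dy":0,"dz":0,"rx":0,"ry":0,"rz":0}], "claw": 0, "newtons": 90}}

```text
t: 6.45
tcp_pos: [0.5447, 0.0093, 0.1543]
tool_rot: [1.0, -0.019, 0.001, -0.0]
force: [0.8, 2.4, 5.7]
finger_gap: 0.244
gripper_force: 89.7
```

Request:
{"fn": "move_arm", "kwargs": {"targets": [{"dx":0,"dy":0,"dz":0,"rx":0,"ry":0,"rz":0.05},{"dx":0,"dy":0,"dz":0,"rx":0,"ry":0,"rz":0.1},{"dx":0,"dy":0,"dz":0,"rx":0,"ry":0,"rz":0.12},{"dx":0,"dy":0,"dz":0,"rx":0,"ry":0,"rz":0.12},{"dx":0,"dy":0,"dz":0,"rx":0,"ry":0,"rz":0.12},{"dx":0,"dy":0,"dz":0,"rx":0,"ry":0,"rz":0.12},{"dx":0,"dy":0,"dz":0,"rx":0,"ry":0,"rz":0.12},{"dx":0,"dy":0,"dz":0,"rx":0,"ry":0,"rz":0.1},{"dx":0,"dy":0,"dz":0,"rx":0,"ry":0,"rz":0.05},{"dx":0,"dy":0,"dz":0,"rx":0,"ry":0,"rz":0}]}}

```text
t: 7.7
tcp_pos: [0.5452, 0.0091, 0.1543]
tool_rot: [0.977, 0.214, 0.001, 0.0]
force: [-0.1, 1.0, 5.3]
finger_gap: 0.242
gripper_force: 89.7
```

```bash
cat > m.py <<'E'
from h import *
import sys
from station import sensors
from scipy.spatial.transform import Rotation as R
s=sensors.sense();print(s['t'],s['tcp_pos'],s['force'],s['ft_torque'],s['finger_gap'])
M=R.from_quat(s['tool_rot']).as_matrix();print('yaw',np.degrees(np.arctan2(M[1,1],M[0,1])),'z',M[:,2])
t=cams.snapshot('top')[:,:,::-1]
cv2.imwrite(f'pics/{sys.argv[1]}.png',cv2.resize(t[135:235,190:300],None,fx=6,fy=6,interpolation=2))
i=t.astype(int);r=(i[:,:,2]-np.maximum(i[:,:,1],i[:,:,0])>40);ys,xs=np.nonzero(r[140:235,195:290]);print('red',np.c_[xs+195,ys+140].tolist())
E
python3 m.py t3
```

```text
7.7 [0.54515905 0.00908196 0.15428668] [-0.08324051  1.01459881  5.27272431] [ 0.35865156  0.0305553  -0.37643876] 0.24164362409261403
yaw -65.25567743181695 z [ 2.73078809e-03  5.96632428e-04 -9.99996093e-01]
red []
```

View pics/t3.png

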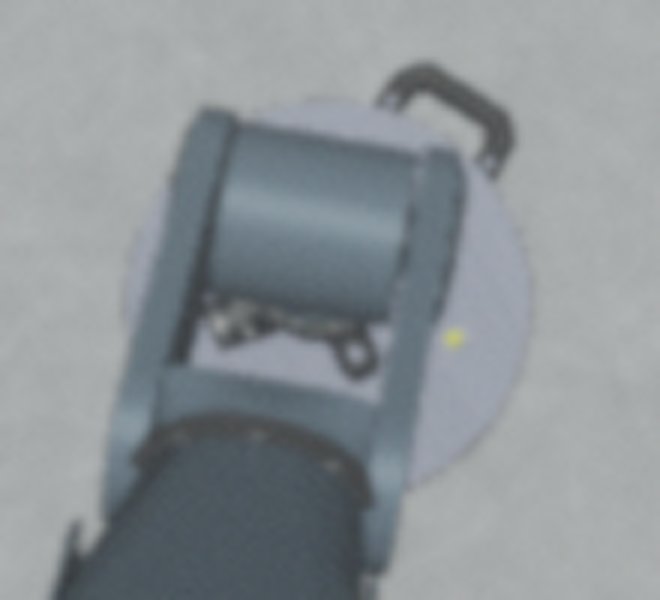

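The lid turned with the gripper: the yellow dot moved from (418,391) to (455,338). The pot's handle hasn't moved from (513,130). About 31° of turn remains.

Request:
{"fn": "move_arm", "kwargs": {"targets": [{"dx":0,"dy":0,"dz":0,"rx":0,"ry":0,"rz":0.07},{"dx":0,"dy":0,"dz":0,"rx":0,"ry":0,"rz":0.13},{"dx":0,"dy":0,"dz":0,"rx":0,"ry":0,"rz":0.13},{"dx":0,"dy":0,"dz":0,"rx":0,"ry":0,"rz":0.13},{"dx":0,"dy":0,"dz":0,"rx":0,"ry":0,"rz":0.13},{"dx":0,"dy":0,"dz":0,"rx":0,"ry":0,"rz":0.13},{"dx":0,"dy":0,"dz":0,"rx":0,"ry":0,"rz":0.13},{"dx":0,"dy":0,"dz":0,"rx":0,"ry":0,"rz":0.11},{"dx":0,"dy":0,"dz":0,"rx":0,"ry":0,"rz":0.07},{"dx":0,"dy":0,"dz":0,"rx":0,"ry":0,"rz":0}]}}

```text
t: 9.0
tcp_pos: [0.5451, 0.0093, 0.1543]
tool_rot: [0.884, 0.467, 0.001, 0.0]
force: [-0.0, 1.4, 6.3]
finger_gap: 0.247
gripper_force: 89.8
```

```bash
python3 m.py t4; python3 - <<'E'
from h import *
a=cv2.resize(cams.snapshot('scene')[160:260,215:315,::-1],None,fx=4,fy=4,interpolation=2)
b=cv2.resize(cv2.imread('pics/t4.png'),(400,364));a=a[:364]
cv2.imwrite('pics/b4.png',np.hstack([b,a]))
E
```

```text
9.0 [0.54507015 0.00927349 0.1543087 ] [-4.39209859e-03  1.40230187e+00  6.29693700e+00] [ 0.4037496   0.16290278 -0.36985568] 0.2473116896123956
yaw -34.339668933957874 z [ 2.48278184e-03  8.17304182e-04 -9.99996584e-01]
red []
```

View pics/b4.png

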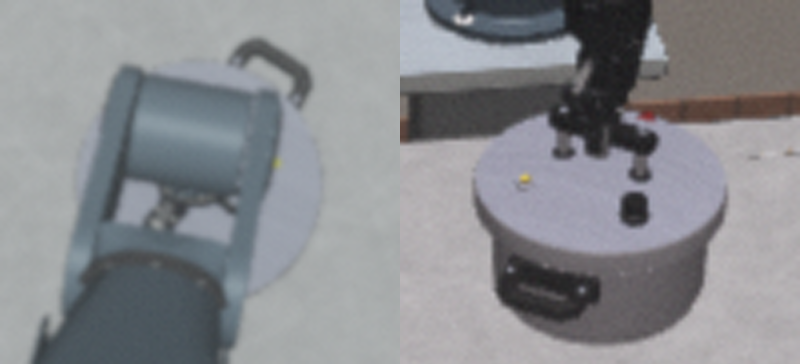

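The lid has turned: in the scene crop the red pointer is at (649,117), partly behind the gripper, and the pot hasn't moved. I'll compute the pointer and mark angles.

```bash
python3 - <<'E'
from h import *
C=np.array([.544,.0100])
print('tip pred at 143,146,149', [(proj('scene',[[C[0]+.113*np.cos(np.radians(a)),C[1]+.113*np.sin(np.radians(a)),.125]])[0]).round(1).tolist() for a in(140,143,146,149,152)])
i=cams.snapshot('scene').astype(int);r=(i[:,:,0]-np.maximum(i[:,:,1],i[:,:,2])>35);ys,xs=np.nonzero(r[170:215,250:310]);print(np.c_[xs+250,ys+170].tolist(),xs.mean()+250,ys.mean()+170)
print(ray('scene',(xs.mean()+250,ys.mean()+170),.125))
# handle outer corners predicted in top view for pot yaw candidates vs picks
for yaw in (-38,-35.5,-33,-30.5):
    c,s=np.cos(np.radians(yaw)),np.sin(np.radians(yaw));R=np.array([[c,-s],[s,c]])
    P=[np.r_[C+R@np.array(v),.09] for v in((.1475,0),(-.1475,0))]
    q=proj('top',P);print(yaw,((q-[190,135]+.5)*6-.5).round(0).tolist())
E
```

```text
tip pred at 143,146,149 [[279.7, 188.9], [278.3, 188.5], [276.9, 188.1], [275.5, 187.7], [274.0, 187.4]]
[[275, 188], [276, 188], [277, 188], [275, 189], [276, 189], [277, 189]] 276.0 188.5
[0.45279845 0.06911808 0.125     ]
-38 [[480.0, 105.0], [170.0, 508.0]]
-35.5 [[471.0, 99.0], [179.0, 514.0]]
-33 [[462.0, 93.0], [188.0, 521.0]]
-30.5 [[452.0, 87.0], [198.0, 526.0]]
```

The pointer is at about 146–147° and the mark at about 145–146°, so they are aligned. I'll do a small test lift.

Request:
{"fn": "move_arm", "kwargs": {"targets": [{"dx":0,"dy":0,"dz":0.05,"rx":0,"ry":0,"rz":0},{"dx":0,"dy":0,"dz":0.05,"rx":0,"ry":0,"rz":0},{"dx":0,"dy":0,"dz":0.05,"rx":0,"ry":0,"rz":0},{"dx":0,"dy":0,"dz":0.05,"rx":0,"ry":0,"rz":0},{"dx":0,"dy":0,"dz":0.05,"rx":0,"ry":0,"rz":0},{"dx":0,"dy":0,"dz":0.05,"rx":0,"ry":0,"rz":0},{"dx":0,"dy":0,"dz":0.05,"rx":0,"ry":0,"rz":0},{"dx":0,"dy":0,"dz":0.05,"rx":0,"ry":0,"rz":0},{"dx":0,"dy":0,"dz":0,"rx":0,"ry":0,"rz":0},{"dx":0,"dy":0,"dz":0,"rx":0,"ry":0,"rz":0}]}}

```text
t: 10.4
tcp_pos: [0.5439, 0.0091, 0.1633]
tool_rot: [0.884, 0.468, -0.0, -0.0]
force: [-0.1, 3.3, -6.9]
finger_gap: 0.241
gripper_force: 88.2
```

The force is -6.9 N, which is the lid's weight alone, so it is free. I'll lift the rest of the way.

Request:
{"fn": "move_arm", "kwargs": {"targets": [{"dx":0,"dy":0,"dz":0.15,"rx":0,"ry":0,"rz":0},{"dx":0,"dy":0,"dz":0.3,"rx":0,"ry":0,"rz":0},{"dx":0,"dy":0,"dz":0.3,"rx":0,"ry":0,"rz":0},{"dx":0,"dy":0,"dz":0.3,"rx":0,"ry":0,"rz":0},{"dx":0,"dy":0,"dz":0.3,"rx":0,"ry":0,"rz":0},{"dx":0,"dy":0,"dz":0.3,"rx":0,"ry":0,"rz":0},{"dx":0,"dy":0,"dz":0.3,"rx":0,"ry":0,"rz":0},{"dx":0,"dy":0,"dz":0.3,"rx":0,"ry":0,"rz":0},{"dx":0,"dy":0,"dz":0.3,"rx":0,"ry":0,"rz":0},{"dx":0,"dy":0,"dz":0.3,"rx":0,"ry":0,"rz":0}]}}

```text
t: 11.65
tcp_pos: [0.5441, 0.0091, 0.235]
tool_rot: [0.884, 0.468, -0.0, -0.0]
force: [0.3, 0.7, -5.6]
finger_gap: 0.247
gripper_force: 88.5
```

Request:
{"fn": "move_arm", "kwargs": {"targets": [{"dx":0,"dy":0,"dz":0.3,"rx":0,"ry":0,"rz":0},{"dx":0,"dy":0,"dz":0.25,"rx":0,"ry":0,"rz":0},{"dx":0,"dy":0,"dz":0.15,"rx":0,"ry":0,"rz":0},{"dx":0,"dy":0,"dz":0.1,"rx":0,"ry":0,"rz":0},{"dx":0,"dy":0,"dz":0,"rx":0,"ry":0,"rz":0},{"dx":0,"dy":0,"dz":0,"rx":0,"ry":0,"rz":0},{"dx":0,"dy":0,"dz":0,"rx":0,"ry":0,"rz":0},{"dx":0,"dy":0,"dz":0,"rx":0,"ry":0,"rz":0},{"dx":0,"dy":0,"dz":0,"rx":0,"ry":0,"rz":0},{"dx":0,"dy":0,"dz":0,"rx":0,"ry":0,"rz":0}]}}

```text
t: 12.9
tcp_pos: [0.5441, 0.009, 0.2545]
tool_rot: [0.884, 0.468, -0.0, -0.0]
force: [0.4, -0.6, -5.9]
finger_gap: 0.24
gripper_force: 88.6
```

```bash
python3 m.py t5; python3 - <<'E'
from h import *
cv2.imwrite('pics/b5.png',cv2.resize(cams.snapshot('scene')[140:260,205:325,::-1],None,fx=5,fy=5,interpolation=2))
E
```

```text
12.9 [0.54411578 0.0090327  0.25452136] [ 0.42058677 -0.6492377  -5.94785421] [-0.03112077  0.0132538  -0.00395817] 0.23976590400377373
yaw -34.225616174900466 z [-1.16997258e-04  1.37387196e-05 -9.99999993e-01]
red []
```

View pics/b5.png

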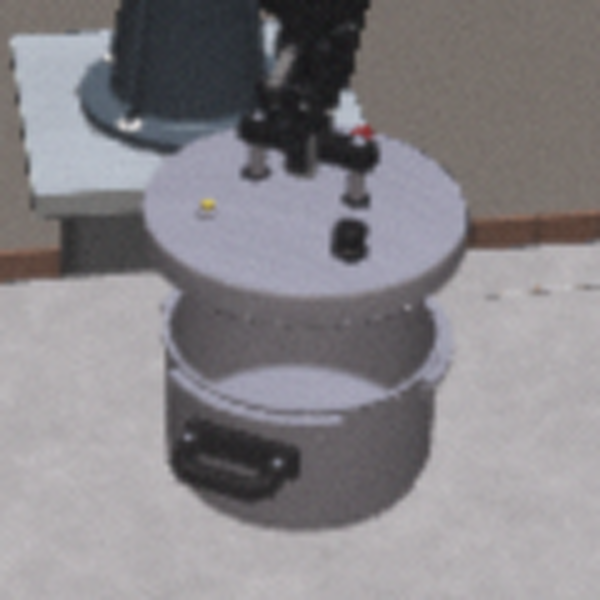

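The lid, at about (305,215) in the crop, hangs level about 10 cm above the pot and centred over it. The pot hasn't moved: its handle is at (235,460), where it was.

```bash
python3 -c "
from station import order;print(order.sign_off())"
```

```text
the job is handed in; nothing more can be done
None
```

The lid was turned to the open mark and lifted straight up; the arm holds it still and level about 10 cm above its seat, centred over the undisturbed pot, and the job is handed in (no verdict was shown).

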